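# Seat the tube rotor on the centrifuge's splined drive and hold it down

### The job

The centrifuge on the desk stands open without a rotor. Take the round rotor with the six large tube wells (leave the square one for tube strips where it is) and put it over the drive spindle, turning it until its splines mesh and it slides down; then press it fully home against the spring lift ring and finish still gripping its knob and pressing it down, so that a colleague can set the lock. Do not disturb the cup of sample tubes.

Things in the scene. Friction and masses are not known exactly. Their poses are not given: they have to be found in the camera images.
- tube_rotor: THE ROTOR TO FIT: round, grey, 110 mm across, 0.2 to 0.3 kg, upright on the desk. Origin: centre of its flat underside; z up along its axis. Six 17 mm wells, centres 38 mm from the axis at 0, 60, 120.. degrees from its x axis. Disc top 30 mm above the origin at the hub, 16 mm at the edge.
- rotor_knob (a point): On the tube rotor's axis, 52 mm above its underside: middle of the fluted round grip knob, 28 mm in diameter, straight from 35 to 63 mm above the underside, top at 66 mm. Grip it from above at any yaw. Axes as the rotor's.
- rotor_bore (a point): Mouth of the tube rotor's bore: centre of the underside, axes as the rotor's. The bore is 29 mm in diameter, 27 mm deep, and holds six straight inner teeth in line with the six wells: tips 9.5 mm from the axis, 3.5 mm wide, from the underside up to 13 mm.
- strip_rotor: Bystander: square grey rotor for tube strips, 86 x 86 mm, two rows of eight small holes, the same 28 mm knob on top, 66 mm tall. Origin: centre of its underside. It and the tube rotor may stand in either place. Leave it where it is.
- sample_cup: Bystander: clear cup, 49 mm wide, with pink-capped tubes, 66 mm tall, standing on the desk. Origin: centre of its underside. Leave it where it is.
- centrifuge: White bench centrifuge, fixed, 180 mm wide, 270 mm long; origin on the desk below the drive axis. Control panel 165 mm out to its -x; clear lid standing open at its +x: hinge 99 mm from the drive axis, leaning back 20 degrees, top edge 0.26 m above the desk. Round bowl 136 mm wide, rim 80 mm and floor 45 mm above the desk.
- drive_seat (a point): Centre of the seat flange (42 mm across) of the drive spindle, on its vertical axis 55 mm above the desk; turns with the spindle, z up. A seated rotor's origin coincides with it. The spindle turns about z with a drag of 0.12 N m and stays where it is left. Six straight spline teeth rise from the seat, one along the point's x axis, one every 60 degrees.
- drive_teeth (a point): Centre of the spline teeth's tops, 13 mm above the seat, same axes. Teeth 3.5 mm wide, tips 13 mm from the axis. A plain round nose, 16 mm in diameter with a tapered tip, rises 12 mm higher and centres the rotor (1.5 mm play). It meshes when its wells lie midway between these teeth (30 degrees off, about +-7 degrees); otherwise its underside rests here.
- lift_ring (a joint): Steel ring, 48 to 64 mm in diameter, round the seat flange, held 6 mm above the seat by a spring: 0 = up; grows (m) as a rotor presses it down, about 0.006 when the rotor is home. The spring pushes up with 6 N at 0 and 10 N at 0.006, so a rotor that is let go rises again by 6 mm.
Mind the look-alikes: they are no part of the job. What is shaped like the tube_rotor but pink is not meant.

How it is judged:
By the outcome, as a careful person would: the job done as asked, in the order asked, and still so for the second after the job is handed in, while the arm keeps its last pose, push and grip.
It also fails if it takes over 40 s, if anything falls off the work surface, if the arm or the gripper's body presses on something with over 40 N, if the wrist force passes 120 N, or if a joint passes its speed limit or range.

### The arm

A 6-joint arm with a two-finger parallel gripper is mounted at the origin on a cart in front of the work surface, level with it; the furniture and walls round the work are solid. World frame = base frame: x ahead of the robot, y to its left, z up, the work surface at z = 0. Lengths are in mm, angles in rad, forces in N, time in s.
With the tool pointing down it reaches from about 375 to 925 mm from the base axis. Payload 5.7 kg.
Tool frame: the origin (TCP) lies on the front face of the gripper's body, between the roots of the fingers; the fingertips stand 80 mm ahead of it and the grasp point (between the pads) lies 61 mm ahead of it; x points along the fingers, z is the direction in which the jaws open and shut, and the axes are right-handed (so a half turn about x gives the same grasp; the last joint's range is limited). The gripper opens to 88 mm and grips with 3 to 60 N. Pads are 20 mm wide; open, the fingers measure 115 mm over their backs; the gripper's body (75 mm by 178 mm) begins 61 mm behind the grasp point.
Start: joints at [-1.26, 0.359, 1.51, -0, 1.272, -0.115], TCP at [247.814, -546.407, 302.623] pointing down, gripper open.
Joint ranges: [-2.97, 2.97], [-1.01, 2.36], [0.21, 2.38], [-0.96, 4.11], [0.2, 2.71], [-2.98, 2.98]. Speed limits (rad/s): [2.39, 2.39, 3.14, 3.14, 3.14, 3.14].

### API

Orientations are given as a unit quaternion [w, x, y, z].
In Python, from cell import r gives the robot as it stands. The module is installed in compiled form; this text tells all that it offers.
- The arm moves only by the tool play_rows, never from a script. Its argument "rows" is a list of rows, each a list of 7 numbers: the shift along the world's x, y, z as a fraction of full scale, then the turn, a rotation vector about the world's x, y, z as a fraction of full scale, then the opening, from 0 (shut) to 1 (fully open). In form: [[tx, ty, tz, ax, ay, az, gripper], ...]. A call has 1 to 12 rows; each row is the pose to reach, as a shift and turn from the pose commanded when the call began; what a row does not reach only later rows make up. Full scale, the value 1, is 40 cm for a shift and pi/2 rad for a turn. A row lasts 1/12 s, in which the tool goes at most 41.7 mm and 7.16 degrees, less where a joint would pass 70% of its speed; a pose out of reach is approached as far as the arm can. A call with a number of a shift or a turn outside -1 to 1 is refused whole. A call with a gripper value outside its range is refused whole. The fingers move at their own pace and stop on an object; "force" is the grip in N (left out, the last holds). Time passes only in rows, so rows that repeat a pose let the fingers close. It gives the time, the measured TCP pose, the force and the opening at its end, in the units of the state.
- r.sense(): the state, without advancing time (a new reading comes with each control period).
- r.get_image(name): name is "scene" or "top" or "wrist"; returns a dict with "img" (480x640x3 uint8, red, green, blue), "fx", "fy", "cx", "cy" (pixels), "extrinsics" (4x4, takes a point from world to camera coordinates). Camera axes: x right, y up, looking along -z (the intrinsics and any distortion apply to the point x, -y, -z); pixel columns grow to the right and rows downward; lengths in mm; the calibration is good to about 2 mm. A picture is of the moment at which its call begins. There is no depth.
- r.finish_job(): hands the job in, once; it reports no verdict.
Trained networks look in the newest picture that a camera, given by its name, has taken for a name from the list of things; names that differ only in an ending like _2 or _b are one class to them, and where a whole thing is asked for, a point or a joint stands for the part that bears it (a point fixed in the world has none). Each returns a list of dicts, best first, with "p" (0 to 1); they miss things now and then, are a little off and sometimes report something else, mostly with a low value. They report only what shows in the picture. A call takes as long as a camera call. They do not tell look-alikes from the thing itself.
- r.find_in(target, camera): "at" ([column, row] in pixels, amid what is visible of it).
- r.trace(target, camera): "pixels" (480x640 bool, what is visible of it) and "at" ([column, row] in pixels, amid what is visible of it).
- r.pinpoint(target, camera): "at" ([column, row] in pixels: a listed point, or the origin of a listed thing).
The state is a dict: "clock": time; "joints": joint angles; "joint_vel": joint speeds; "tau": joint torques, N m; "eef_pos": TCP position; "eef_rot": TCP orientation; "wrist_force": force on the tool from outside, world axes, zero at the start; "torque": the same for the moment, N m; "grip_width": opening from 0.0 (shut) to 1.0 (fully open).
Only numpy, scipy, OpenCV 4.12 (cv2) and the standard library are available. Lean on these libraries where they do the work, as an engineer would, in place of code of your own. Each camera call takes 0.05 s, during which the arm holds its last target. There are 200 camera calls.

## Working session

There is one attempt and no reset: what is moved stays moved. The work goes in short steps, Python scripts to look and compute and a tool call to move; the robot and the scene stay as the last step left them, time stands still between calls to the robot, and variables do not carry over. Pictures are saved under pics/ and viewed, about 8 in all and at most 12, crops included, and the job is handed in when it is done.

Besides the shell and the picture viewer there is one more tool, called after "Call:" by a JSON object that holds its "fn" and its "kwargs". play_rows: Moves the arm, as the interface text tells. Shift numbers are shares of 40 cm and turn numbers shares of pi/2 rad, none past 1 either way. Its arguments: {"type":"object","properties":{"rows":{"type":"array"},"force":{"type":"number"}},"required":["rows"]}

```bash
mkdir -p pics; cat > h.py <<'E'
from cell import r
import numpy as np, cv2
def ray(im,px):
    E=np.array(im["extrinsics"]);R=E[:3,:3];t=E[:3,3]
    d=np.array([(px[0]-im["cx"])/im["fx"],-(px[1]-im["cy"])/im["fy"],-1])
    return -R.T@t, R.T@d
def onz(im,px,z):
    o,d=ray(im,px); return o+d*(z-o[2])/d[2]
def proj(im,p):
    E=np.array(im["extrinsics"]);c=E[:3,:3]@np.array(p)+E[:3,3]
    return np.array([im["cx"]+im["fx"]*c[0]/-c[2], im["cy"]-im["fy"]*c[1]/-c[2]])
def save(im,n): cv2.imwrite(n,im["img"][:,:,::-1])
E
python3 - <<'E'
from h import *
s=r.sense(); print({k:np.round(v,3) for k,v in s.items()})
for c in ("top","scene"):
    im=r.get_image(c); save(im,f"pics/{c}0.png"); print(c,{k:im[k] for k in im if k not in("img","extrinsics")}, ray(im,(320,240))[0].round())
    for t,z in (("tube_rotor",0),("rotor_knob",52),("strip_rotor",0),("sample_cup",0),("centrifuge",0),("drive_seat",55),("drive_teeth",68)):
        for q in r.pinpoint(t,c)[:4]: print(t,np.round(q["at"],1),round(q["p"],2),onz(im,q["at"],z).round(1))
E
```

```text
{'clock': np.float64(0.0), 'joints': array([-1.26 ,  0.36 ,  1.511,  0.   ,  1.273, -0.115]), 'joint_vel': array([-0.001, -0.001,  0.   ,  0.   ,  0.001,  0.001]), 'tau': array([ 1.0000e-03, -5.1536e+01, -2.7073e+01,  6.8000e-02,  3.5000e-02,
       -0.0000e+00]), 'eef_pos': array([ 247.659, -545.924,  301.828]), 'eef_rot': array([ 0.594,  0.383,  0.595, -0.383]), 'wrist_force': array([-0.153,  0.746, -0.776]), 'torque': array([0.021, 0.014, 0.01 ]), 'grip_width': np.float64(1.006)}
top {'fx': 479.81707858531297, 'fy': 479.81707858531297, 'cx': 323.69457419429114, 'cy': 237.53470811818934} [ 448. -112. 1038.]
tube_rotor [392.9 259.1] 0.94 [ 581.4 -262.     0. ]
tube_rotor [336.  337.6] 0.77 [ 413.7 -137.4    0. ]
tube_rotor [392.7 165.3] 0.64 [ 794.5 -266.7    0. ]
rotor_knob [397.  157.7] 0.94 [ 794.2 -268.6   52. ]
rotor_knob [396.7 254.2] 0.71 [ 585.  -262.6   52. ]
rotor_knob [331.8 340.5] 0.56 [ 409.7 -127.7   52. ]
strip_rotor [409.8 323.8] 0.73 [ 442.7 -294.7    0. ]
sample_cup [350.3 221.3] 0.58 [ 665.5 -169.9    0. ]
centrifuge [243.9 253.3] 0.79 [593.9  63.1   0. ]
drive_seat [234.9 250.7] 0.69 [591.6  72.6  55. ]
drive_teeth [236.  250.2] 0.72 [590.7  68.   68. ]
scene {'fx': 452.3621983349412, 'fy': 452.3621983349412, 'cx': 316.63266456542965, 'cy': 237.4020184524465} [ 334. -626.  810.]
tube_rotor [436.9 282. ] 0.95 [ 809.2 -268.5    0. ]
tube_rotor [241.2 305.4] 0.81 [ 418.5 -123.9    0. ]
tube_rotor [349.6 326.1] 0.79 [ 591.3 -270.7    0. ]
rotor_knob [237.9 295.9] 0.94 [ 415.5 -133.    52. ]
rotor_knob [346.1 313. ] 0.68 [ 583.1 -266.4   52. ]
rotor_knob [438.5 269.3] 0.64 [ 800.8 -268.1   52. ]
strip_rotor [289.3 376.3] 0.81 [ 440.2 -307.     0. ]
sample_cup [360.8 277.6] 0.73 [ 672.  -181.8    0. ]
centrifuge [280.5 213.7] 0.78 [598.7  69.4   0. ]
drive_seat [279.3 200.4] 0.58 [595.9  61.3  55. ]
drive_teeth [274.3 193.1] 0.5 [591.2  76.1  68. ]
```

View pics/top0.png

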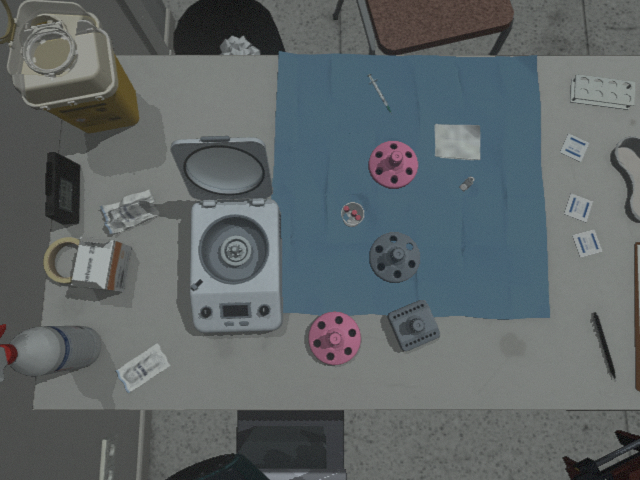

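View pics/scene0.png

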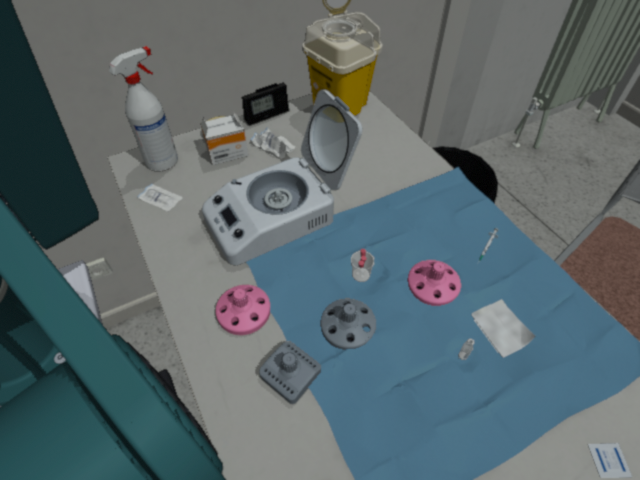

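The candidates in the top view are pink at (393,165), pink at (334,338) and grey round at (395,257). The square grey one at (413,326) is the strip rotor. The grey round rotor is the one that fits the description. Next I'll confirm it in an enlarged crop and get the tool axes.

```bash
python3 - <<'E'
from h import *
from scipy.spatial.transform import Rotation as R
q=r.sense()["eef_rot"]; M=R.from_quat(q,scalar_first=True).as_matrix(); print(M.round(3))
im=r.get_image("wrist"); o,d=ray(im,(im["cx"],im["cy"])); print(im["fx"],o.round(1),d.round(3)); print("cam in tool",(M.T@(o-r.sense()["eef_pos"])).round(1),(M.T@d).round(3))
t=cv2.imread("pics/top0.png")[205:360,290:500]; s=cv2.imread("pics/scene0.png")[250:410,200:410]
a=cv2.resize(t,(400,300),interpolation=3); b=cv2.resize(s,(400,300),interpolation=3)
cv2.imwrite("pics/crop.png",np.hstack([a,b]))
E
```

```text
[[-0.     0.911  0.413]
 [ 0.     0.413 -0.911]
 [-1.     0.    -0.   ]]
388.9383489803447 [ 318.9 -515.6  383.8] [-0.257 -0.116 -0.959]
cam in tool [-81.1  77.4   1.3] [ 0.959 -0.282 -0.   ]
```

View pics/crop.png

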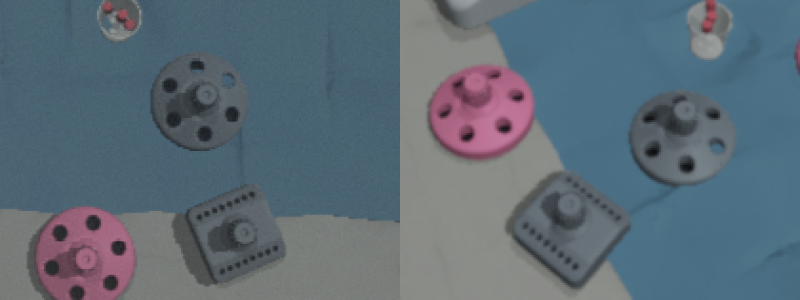

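The enlarged crop confirms it: the grey round rotor with six large wells is at top (395,257), pink ones are look-alikes, and the square one is the strip rotor. I'm moving above the grey round rotor now.

Call:
{"fn": "play_rows", "kwargs": {"rows": [[0.07,0.06,0,0,0,-0.02,1],[0.15,0.12,0,0,0,-0.05,1],[0.23,0.19,0,0,0,-0.08,1],[0.31,0.26,0,0,0,-0.11,0.9],[0.39,0.33,0,0,0,-0.14,0.8],[0.47,0.4,0,0,0,-0.17,0.7],[0.55,0.47,0,0,0,-0.2,0.7],[0.63,0.53,0,0,0,-0.22,0.7],[0.71,0.59,0,0,0,-0.24,0.7],[0.78,0.65,0,0,0,-0.26,0.7],[0.82,0.69,0,0,0,-0.27,0.7],[0.843,0.705,0,0,0,-0.27,0.7]], "force": 40}}

```text
clock: 1.85
eef_pos: [587.1, -261.6, 302.5]
eef_rot: [0.501, 0.499, 0.501, -0.499]
wrist_force: [-0.3, -0.1, 0.3]
grip_width: 0.699
```

Call:
{"fn": "play_rows", "kwargs": {"rows": [[0,0,0,0,0,0,0.7],[0,0,0,0,0,0,0.7]]}}

```text
clock: 2.02
eef_pos: [584.7, -264.8, 302.4]
eef_rot: [0.501, 0.499, 0.501, -0.5]
wrist_force: [-0.4, -1.0, 0.2]
grip_width: 0.701
```

```bash
python3 - <<'E'
from h import *
s=r.sense(); print({k:np.round(v,3) for k,v in s.items() if k in("clock","joints","eef_pos","eef_rot","wrist_force","grip_width")})
im=r.get_image("wrist"); save(im,"pics/w1.png"); np.save("w1.npy",im,allow_pickle=True)
print(ray(im,(320,240))[0])
for t,z in (("tube_rotor",0),("rotor_knob",52),("rotor_bore",0)):
    for q in r.pinpoint(t,"wrist")[:3]: print(t,np.round(q["at"],1),round(q["p"],2),onz(im,q["at"],z).round(1))
for q in r.trace("rotor_knob","wrist")[:2]: print(q["at"],q["p"],q["pixels"].sum())
E
```

```text
{'clock': np.float64(2.017), 'joints': array([-5.320e-01,  4.190e-01,  1.414e+00, -1.000e-03,  1.309e+00,
        1.036e+00]), 'eef_pos': array([ 584.652, -264.806,  302.404]), 'eef_rot': array([ 0.501,  0.499,  0.501, -0.5  ]), 'wrist_force': array([-0.411, -0.979,  0.232]), 'grip_width': np.float64(0.701)}
[ 662.65506979 -265.71099834  383.51408299]
tube_rotor [319.8 192. ] 0.9 [ 588.4 -268.     0. ]
rotor_knob [316.8 204.3] 0.93 [ 587.6 -265.2   52. ]
[187.3, 319.5] 0.79 1229
[321.8, 9.3] 0.58 1392
```

View pics/w1.png

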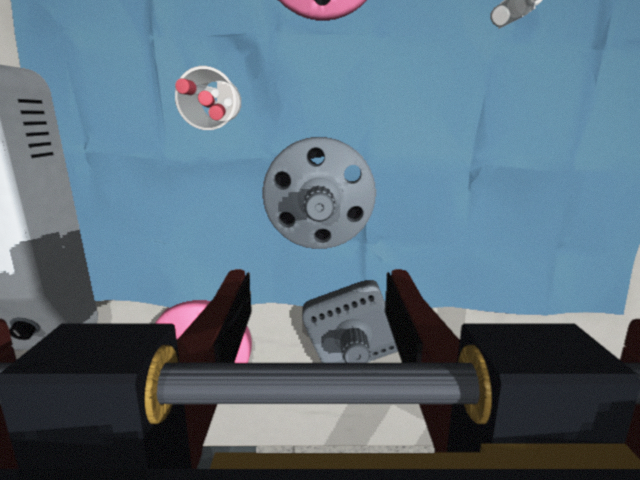

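```bash
python3 - <<'E'
from h import *
im=np.load("w1.npy",allow_pickle=True).item()
px=[(316,156),(283,180),(287,219),(322,236),(355,214),(353,174)]
P=np.array([onz(im,p,22)[:2] for p in px]); c=P.mean(0); d=P-c
print(c.round(1),np.hypot(*d.T).round(1)); a=np.degrees(np.arctan2(d[:,1],d[:,0])); print((a%60).round(1))
# disc outline via trace
q=r.trace("tube_rotor","wrist")[0]; m=q["pixels"].astype(np.uint8); cs,_=cv2.findContours(m,0,1); k=max(cs,key=cv2.contourArea)
e=cv2.fitEllipse(k); print(q["p"],e,onz(im,e[0],10).round(1),onz(im,e[0],16).round(1))
for cam,z in(("top",52),("scene",52)):
    r.get_image(cam)
E
```

```text
[ 587.8 -267.5] [38.5 37.6 37.7 38.7 38.  38.2]
[4.8 4.6 4.8 4.1 4.5 5.1]
0.88 ((181.42507934570312, 315.637451171875), (27.775535583496094, 53.45006561279297), 57.360843658447266) [ 455.6 -120.4   10. ] [ 458.9 -122.7   16. ]
```

Call:
{"fn": "play_rows", "kwargs": {"rows": [[0.006,-0.007,-0.05,0,0,0,0.7],[0.006,-0.007,-0.13,0,0,0,0.7],[0.006,-0.007,-0.22,0,0,0,0.7],[0.006,-0.007,-0.3,0,0,0,0.7],[0.006,-0.007,-0.37,0,0,0,0.7],[0.006,-0.007,-0.42,0,0,0,0.7],[0.006,-0.007,-0.45,0,0,0,0.7],[0.006,-0.007,-0.47,0,0,0,0.7],[0.006,-0.007,-0.472,0,0,0,0.7],[0.006,-0.007,-0.472,0,0,0,0.7]], "force": 40}}

```text
clock: 3.25
eef_pos: [587.8, -267.5, 114.4]
eef_rot: [0.501, 0.5, 0.5, -0.5]
wrist_force: [-0.5, -0.1, 0.7]
grip_width: 0.698
```

Call:
{"fn": "play_rows", "kwargs": {"rows": [[0,0,0,0,0,0,0.4],[0,0,0,0,0,0,0.2],[0,0,0,0,0,0,0.1],[0,0,0,0,0,0,0.1],[0,0,0,0,0,0,0.1],[0,0,0,0,0,0,0.1]], "force": 40}}

```text
clock: 3.75
eef_pos: [587.6, -267.1, 114.3]
eef_rot: [0.501, 0.5, 0.5, -0.499]
wrist_force: [-0.4, 0.9, 2.6]
grip_width: 0.314
```

Call:
{"fn": "play_rows", "kwargs": {"rows": [[0,0,0.02,0,0,0,0.1],[0,0,0.07,0,0,0,0.1],[0,0,0.14,0,0,0,0.1],[0,0,0.22,0,0,0,0.1],[0,0,0.3,0,0,0,0.1],[0,0,0.37,0,0,0,0.1],[0,0,0.43,0,0,0,0.1],[0,0,0.46,0,0,0,0.1],[0,0,0.47,0,0,0,0.1]]}}

```text
clock: 4.5
eef_pos: [588.2, -267.7, 304.6]
eef_rot: [0.502, 0.5, 0.499, -0.499]
wrist_force: [0.6, -1.0, -2.6]
grip_width: 0.311
```

Call:
{"fn": "play_rows", "kwargs": {"rows": [[-0.01,0.03,0,0,0,0,0.1],[-0.03,0.09,0,0,0,0,0.1],[-0.05,0.17,0,0,0,0,0.1],[-0.07,0.26,0,0,0,0,0.1],[-0.09,0.35,0,0,0,0,0.1],[-0.11,0.44,0,0,0,0,0.1],[-0.13,0.53,0,0,0,0,0.1],[-0.15,0.62,0,0,0,0,0.1],[-0.17,0.7,0,0,0,0,0.1],[-0.18,0.77,0,0,0,0,0.1],[-0.19,0.82,0,0,0,0,0.1],[-0.19,0.84,0,0,0,0,0.1]]}}

```text
clock: 5.5
eef_pos: [508.2, 71.9, 299.6]
eef_rot: [0.499, 0.498, 0.503, -0.5]
wrist_force: [0.4, -0.5, -2.3]
grip_width: 0.308
```

Call:
{"fn": "play_rows", "kwargs": {"rows": [[0,0,0,0,0,0,0.1],[0,0,0,0,0,0,0.1],[0,0,0,0,0,0,0.1]]}}

```text
clock: 5.75
eef_pos: [511.3, 67.9, 301.1]
eef_rot: [0.5, 0.499, 0.5, -0.5]
wrist_force: [0.1, -0.3, -0.9]
grip_width: 0.31
```

```bash
python3 - <<'E'
from h import *
s=r.sense(); print({k:np.round(v,3) for k,v in s.items() if k in("clock","joints","eef_pos","eef_rot","wrist_force","grip_width")})
im=r.get_image("wrist"); np.save("w2.npy",im,allow_pickle=True)
print(ray(im,(320,240))[0])
for t,z in (("drive_seat",55),("drive_teeth",68),("rotor_knob",0)):
    for q in r.pinpoint(t,"wrist")[:3]: print(t,np.round(q["at"],1),round(q["p"],2),onz(im,q["at"],z).round(1))
c=proj(im,[593,68,68]).astype(int); print(c)
x,y=max(c[0]-50,0),max(c[1]-50,0)
big=cv2.resize(im["img"][y:y+100,x:x+100],(500,500),interpolation=2); print(x,y)
full=cv2.resize(im["img"],(300,225)); out=np.zeros((500,800,3),np.uint8); out[:,:500]=big; out[:225,500:]=full
cv2.imwrite("pics/w2.png",out[:,:,::-1])
E
```

```text
{'clock': np.float64(5.75), 'joints': array([-2.000e-03,  2.400e-01,  1.691e+00, -1.000e-03,  1.212e+00,
        1.568e+00]), 'eef_pos': array([511.297,  67.935, 301.101]), 'eef_rot': array([ 0.5  ,  0.499,  0.5  , -0.5  ]), 'wrist_force': array([ 0.1  , -0.272, -0.873]), 'grip_width': np.float64(0.31)}
[589.34020876  66.88791218 382.20145736]
drive_seat [318.9 106.1] 0.77 [595.8  65.9  55. ]
drive_teeth [318.5 106.3] 0.91 [595.4  66.3  68. ]
drive_teeth [315.8 110.8] 0.57 [592.1  68.4  68. ]
rotor_knob [535.6 304.2] 0.88 [ 392.1 -170.2    0. ]
rotor_knob [317.2 314.5] 0.72 [379.2  67.1   0. ]
[316 109]
266 59
```

View pics/w2.png

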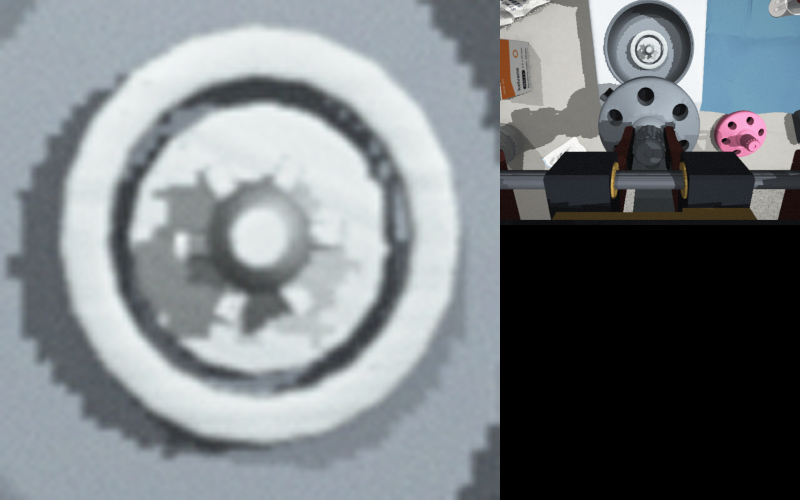

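The spindle shows in the crop at about (318,106), with its teeth near 30° mod 60 in world. The rotor hangs level in the grip. I'll rectify both views to read the angles.

```bash
cat > rect.py <<'E'
from h import *
def rect(im,c,z,half,n):
    g=np.linspace(half,-half,n)  # rows: +x up ; cols: +y left
    X,Y=np.meshgrid(c[0]+g,c[1]+g,indexing="ij")
    E=np.array(im["extrinsics"]); p=np.stack([X,Y,np.full_like(X,z)],-1)@E[:3,:3].T+E[:3,3]
    u=im["cx"]+im["fx"]*p[...,0]/-p[...,2]; v=im["cy"]-im["fy"]*p[...,1]/-p[...,2]
    return cv2.remap(im["img"],u.astype(np.float32),v.astype(np.float32),cv2.INTER_CUBIC)
E
python3 - <<'E'
from rect import *
im=np.load("w2.npy",allow_pickle=True).item()
g=cv2.cvtColor(rect(im,(594,67),61,45,450),cv2.COLOR_RGB2GRAY)
# bright ring fit
m=(g>190).astype(np.uint8); cs,_=cv2.findContours(m,0,1)
for k in sorted(cs,key=cv2.contourArea)[-2:]:
    e=cv2.fitEllipse(k); print("ring ell",e,"centre",594+45-e[0][1]/5,67+45-e[0][0]/5)
    c=(594+45-e[0][1]/5,67+45-e[0][0]/5)
a=rect(im,c,68,16,500)
h=(512.,68.); z=301.1-114.2+22
b=rect(im,(511.3,67.6),z,60,300)
for t in range(0,360,30):
    q=np.radians(t); 
    cv2.line(a,(int(250-np.sin(q)*190),int(250-np.cos(q)*190)),(int(250-np.sin(q)*220),int(250-np.cos(q)*220)),(255,0,0),1)
out=np.zeros((500,800,3),np.uint8); out[:,:500]=a; out[:300,500:]=b
cv2.imwrite("pics/w2r.png",out[:,:,::-1])
E
```

```text
ring ell ((225.59323120117188, 215.68846130371094), (307.6609802246094, 308.30084228515625), 61.54582977294922) centre 595.8623077392579 66.88135375976563
```

View pics/w2r.png

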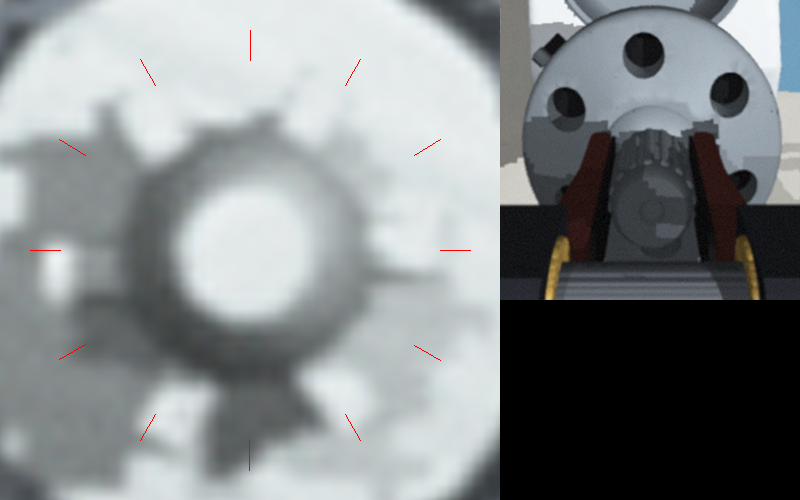

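The teeth are at about 35° mod 60 and the wells at about 4–4.5°, so it is almost aligned and needs about +1° of turn. I'm moving over the spindle and partway down.

Call:
{"fn": "play_rows", "kwargs": {"rows": [[0.03,-0.002,0,0,0,0.01,0.1],[0.08,-0.002,0,0,0,0.01,0.1],[0.14,-0.002,0,0,0,0.01,0.1],[0.19,-0.002,0,0,0,0.01,0.1],[0.21,-0.002,-0.02,0,0,0.01,0.1],[0.21,-0.002,-0.07,0,0,0.01,0.1],[0.21,-0.002,-0.13,0,0,0.01,0.1],[0.21,-0.002,-0.18,0,0,0.01,0.1],[0.21,-0.002,-0.21,0,0,0.01,0.1],[0.21,-0.002,-0.22,0,0,0.01,0.1],[0.21,-0.002,-0.22,0,0,0.01,0.1],[0.21,-0.002,-0.22,0,0,0.01,0.1]]}}

```text
clock: 6.95
eef_pos: [595.7, 67.8, 214.0]
eef_rot: [0.504, 0.496, 0.504, -0.496]
wrist_force: [0.3, 0.7, -1.5]
grip_width: 0.311
```

Call:
{"fn": "play_rows", "kwargs": {"rows": [[0,0,0,0,0,0,0.1],[0,0,0,0,0,0,0.1]]}}

```text
clock: 7.12
eef_pos: [596.2, 68.0, 215.0]
eef_rot: [0.505, 0.496, 0.504, -0.495]
wrist_force: [0.5, -0.7, -2.3]
grip_width: 0.314
```

```bash
python3 - <<'E'
from h import *
for i in range(4):
    im=r.get_image("wrist"); s=r.sense(); print(s["eef_pos"].round(2) if hasattr(s["eef_pos"],"round") else s["eef_pos"], np.round(s["wrist_force"],1))
# rotor in hand: wells front, from the wrist picture; cross-check with top camera
im=r.get_image("top")
for t,z in (("rotor_knob",212-114+52),("tube_rotor",98),):
    for q in r.pinpoint(t,"top")[:4]: print(t,np.round(q["at"],1),round(q["p"],2),onz(im,q["at"],z).round(1))
E
```

```text
[596.05  67.98 214.92] [ 0.5  0.2 -1.8]
[595.91  67.99 214.8 ] [ 0.2 -0.2 -1.8]
[595.8   68.02 214.65] [-0.6  0.3 -1.2]
[595.68  68.   214.46] [ 0.4  0.9 -1.3]
rotor_knob [397.2 158.4] 0.9 [ 758.3 -253.4  150. ]
rotor_knob [331.2 337.9] 0.8 [ 418.1 -125.   150. ]
rotor_knob [226.9 242.3] 0.79 [593.6  70.3 150. ]
tube_rotor [392.8 163.4] 0.95 [ 765.8 -252.4   98. ]
tube_rotor [332.8 335.4] 0.84 [ 421.1 -128.9   98. ]
tube_rotor [229.5 250.5] 0.62 [585.7  75.3  98. ]
```

Call:
{"fn": "play_rows", "kwargs": {"rows": [[0,-0.002,-0.01,0,0,0,0.1],[0,-0.002,-0.025,0,0,0,0.1],[0,-0.002,-0.035,0,0,0,0.1],[0,-0.002,-0.04,0,0,0,0.1],[0,-0.002,-0.045,0,0,0,0.1],[0,-0.002,-0.05,0,0,0,0.1],[0,-0.002,-0.055,0,0,0,0.1],[0,-0.002,-0.06,0,0,0,0.1],[0,-0.002,-0.065,0,0,0,0.1],[0,-0.002,-0.07,0,0,0,0.1],[0,-0.002,-0.07,0,0,0,0.1]]}}

```text
clock: 8.38
eef_pos: [595.2, 67.2, 185.4]
eef_rot: [0.504, 0.496, 0.505, -0.496]
wrist_force: [0.1, -0.1, -2.6]
grip_width: 0.315
```

The nose has entered with no side force. I'm going on through the teeth level.

Call:
{"fn": "play_rows", "kwargs": {"rows": [[0,0,-0.005,0,0,0,0.1],[0,0,-0.01,0,0,0,0.1],[0,0,-0.015,0,0,0,0.1],[0,0,-0.02,0,0,0,0.1],[0,0,-0.02,0,0,0,0.1]]}}

```text
clock: 8.8
eef_pos: [595.2, 67.2, 177.3]
eef_rot: [0.504, 0.495, 0.505, -0.496]
wrist_force: [-0.0, 0.4, -2.4]
grip_width: 0.311
```

It meshed: the underside is about 4 mm below the tooth tops with no resistance. Now I'm pressing down.

Call:
{"fn": "play_rows", "kwargs": {"rows": [[0,0,-0.005,0,0,0,0.1],[0,0,-0.01,0,0,0,0.1],[0,0,-0.015,0,0,0,0.1],[0,0,-0.02,0,0,0,0.1],[0,0,-0.02,0,0,0,0.1]], "force": 60}}

```text
clock: 9.22
eef_pos: [595.7, 67.2, 170.4]
eef_rot: [0.504, 0.496, 0.504, -0.495]
wrist_force: [-2.1, -0.2, 6.3]
grip_width: 0.309
```

Call:
{"fn": "play_rows", "kwargs": {"rows": [[0,0,-0.0025,0,0,0,0.1],[0,0,-0.005,0,0,0,0.1],[0,0,-0.0075,0,0,0,0.1],[0,0,-0.0075,0,0,0,0.1],[0,0,-0.0075,0,0,0,0.1]]}}

```text
clock: 9.63
eef_pos: [595.7, 67.2, 169.2]
eef_rot: [0.505, 0.496, 0.504, -0.495]
wrist_force: [-6.2, -0.2, 18.0]
grip_width: 0.311
```

Call:
{"fn": "play_rows", "kwargs": {"rows": [[-0.001,0,-0.001,0,0,0,0.1],[-0.002,0,-0.002,0,0,0,0.1],[-0.002,0,-0.002,0,0,0,0.1],[-0.002,0,-0.002,0,0,0,0.1]]}}

```text
clock: 9.97
eef_pos: [595.5, 67.2, 169.1]
eef_rot: [0.505, 0.496, 0.504, -0.495]
wrist_force: [-6.8, 0.5, 22.9]
grip_width: 0.313
```

```bash
python3 - <<'E'
from h import *
im=r.get_image("scene"); s=r.sense(); print({k:np.round(v,3) for k,v in s.items() if k in("clock","eef_pos","wrist_force","torque","grip_width")})
w=r.get_image("wrist")
c=proj(im,[596,67,80]).astype(int); x,y=c[0]-80,max(c[1]-90,0)
out=np.hstack([cv2.resize(im["img"][y:y+180,x:x+160],(400,450),interpolation=2),cv2.resize(w["img"],(400,300)).__getitem__(slice(None)) if 0 else cv2.resize(w["img"][60:420,160:480],(400,450))])
cv2.imwrite("pics/fin.png",out[:,:,::-1])
t=r.get_image("top")
for n in("sample_cup","strip_rotor"):
    for q in r.pinpoint(n,"top")[:2]: print(n,np.round(q["at"],1),q["p"])
print(r.sense()["wrist_force"],r.sense()["eef_pos"])
E
```

```text
{'clock': np.float64(10.017), 'eef_pos': array([595.554,  67.193, 169.126]), 'wrist_force': array([-5.805, -0.167, 22.402]), 'torque': array([0.092, 1.107, 0.033]), 'grip_width': np.float64(0.311)}
sample_cup [351.  221.5] 0.89
strip_rotor [410.3 324.8] 0.88
[-6.6080343  -0.16609061 22.14318325] [595.57505419  67.22282221 169.13120758]
```

View pics/fin.png

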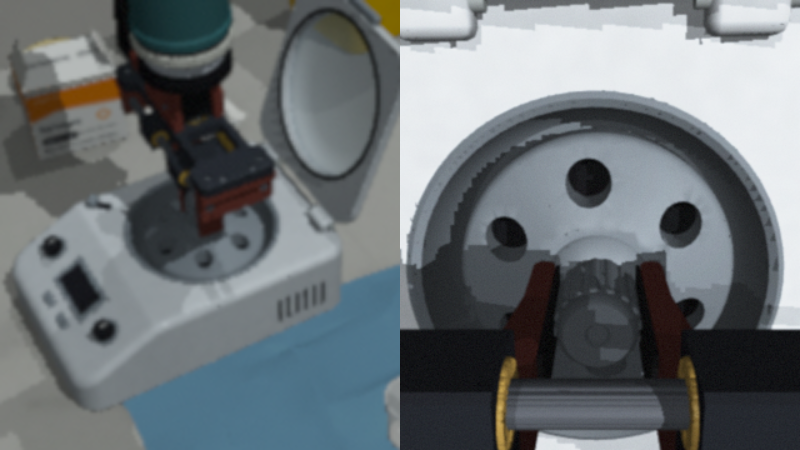

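The picture shows the rotor deep and level in the bowl, with the fingers on its knob. The height stayed put while the push rose from 18 to 23 N, so it is on the hard seat. I'm handing in.

```bash
python3 -c "
from cell import r
print(r.finish_job()); s=r.sense(); print(s['clock'],s['eef_pos'],s['wrist_force'],s['grip_width'])"
```

```text
the job is handed in; nothing more can be done
None
the job is handed in; nothing more can be done
```

The grey six-well rotor is on the drive spindle and pressed home, and the arm is still gripping its knob and pushing down. I handed the job in at about 10 s on the robot's clock.

**Meshing:** I turned the rotor about 1° to line it up. It slid past the tooth tops with no resistance.

**Last checks:**
- **Height:** the underside is about 55 mm above the desk by gripper height, which is the seat height. I did not read the lift ring's position directly.
- **Hard stop:** raising the push from 18 to 23 N moved the tool only about 0.1 mm. The push is well above the spring's 10 N.
- **Grip:** the opening is steady at about 27 mm on the 28 mm knob, and the grip force is set to 60 N.
- **Bystanders:** the sample cup and the square rotor show within about 1 pixel of where they started in the top view.

**What disagreed:** a sideways force of about 6 N remained at the end. I shifted the tool about 0.8 mm to relieve it, and it did not drop. The final picture shows the rotor level in the bowl.

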